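# Clamp the sample jar in the bench shaker and start it with the bar

## Robot

A 6-joint arm with a two-finger parallel gripper is mounted at the origin on the work surface. World frame = base frame: x ahead of the robot, y to its left, z up, the work surface at z = 0. Lengths are in mm, angles in rad, forces in N, time in s.
With the tool pointing down it reaches from about 300 to 750 mm from the base axis. Payload 8.5 kg.
Tool frame: the origin (TCP) lies midway between the tips of the shut fingers; the grasp point (between the pads) lies 19 mm behind it (env.grip_point_offset is the distance from the TCP to the grasp point, in mm); z points along the fingers, y is the line along which they close (so a half turn about z gives the same grasp; the last joint's range is limited). The gripper opens to 88 mm and grips with 3 to 60 N. Pads are 18 mm wide; open, the fingers measure 123 mm over their backs; the gripper's body (75 mm by 187 mm) begins 45 mm behind the grasp point.
Start: joints at [0.91, 0.381, 1.297, -0, 1.464, -0.215], TCP at [237.138, 496.232, 238.748] pointing down, gripper open.
Joint ranges: [-3.11, 3.11], [-0.89, 2.33], [0.22, 2.48], [-1.42, 4.56], [0.17, 2.85], [-2.88, 2.88]. Speed limits (rad/s): [2.39, 2.39, 3.14, 3.14, 3.14, 3.14].

## Interface

Orientations are given as a rotation vector (axis times angle).
In Python, from cell import env, planner, capture, job_done, find_in gives the robot as it stands. Calls block until the motion is done:
- env.move_pose(position, orientation): joint-space move of the TCP to a pose.
- env.move_straight(position, velocity=150, frame=None, max_force=None): straight line of the TCP; frame=None keeps the orientation; velocity is the mean speed in mm/s. With max_force (N) it stops when the force on the tool has changed by that much, and returns True; else False.
- env.set_joints(angles): joint-space move.
- env.open_jaws() and env.close(): open the fingers fully, or close them until they stop; the grip force is fixed at half the most.
- env.hold(seconds).
- planner.ik(position, orientation): joint angles nearest the present ones, or None.
- env.get_obs(): the state.
- capture(name): name is "side" or "top" or "wrist"; returns a dict with "img" (480x640x3 uint8, red, green, blue), "range_z" (480x640 float32, mm along the optical axis (not along the pixel's ray), 0 where there is no reading), "camera_matrix" (3x3 intrinsics, pixels), "k1" (the pictures are not rectified: a ray, as slopes to the right and down, at radius r is drawn at 1 + k1 r^2 times it, then the intrinsics apply), "R" (3x3) and "t" (3): a world point X has camera coordinates R X + t. Camera axes: x right, y down, z forward; pixel columns grow to the right and rows downward; lengths in mm; the calibration is good to about 2 mm. A picture is of the moment at which its call begins.
A pose or a line that the arm cannot do raises env.IKError and nothing moves.
- job_done(): hands the job in; it is judged then, once.
Trained networks look in the newest picture that a camera, given by its name, has taken for a name from the list of things; names that differ only in an ending like _2 or _b are one class to them, and where a whole thing is asked for, a point or a joint stands for the part that bears it (a point fixed in the world has none). Each returns a list of dicts, best first, with "score" (0 to 1); they miss things now and then, are a little off and sometimes report something else, mostly with a low value. They report only what shows in the picture. A call takes as long as a camera call. They do not tell look-alikes from the thing itself.
- find_in(query, camera): "xy" ([column, row] in pixels, amid what is visible of it).
The state is a dict: "clock": time; "joint_positions": joint angles; "qvel": joint speeds; "joint_torque": joint torques, N m; "position": TCP position; "eef_rot": TCP orientation; "ft_force": force on the tool from outside, world axes, zero at the start; "moment": the same for the moment, N m; "gripper_width": finger opening in mm; "grasp_force": force on a finger pad.
Only numpy, scipy, OpenCV 4.12 (cv2) and the standard library are available. Lean on these libraries where they do the work, as an engineer would, in place of code of your own. Each camera call takes 0.05 s, during which the arm holds its last target. There are 200 camera calls.

## Task

Stand the amber jar upright in the clamping bay of the bench shaker and let go of it, then slide the clamp jaw up until the jar is held snugly between the jaw and the fixed fence. Then start the shaker: press its long steel start bar fully down near the middle, so that both ends go down together, keep it down for half a second and let it come back up. Leave the cup, the dish and the bottle where they stand.

Things in the scene. Friction and masses are not known exactly. Their poses are not given: they have to be found in the camera images.
- jar: Sample jar: upright cylinder of amber glass with a white screw cap, 52 mm in diameter from bottom to top, 75 mm tall (cap: top 16 mm), about 220 g, standing loose on the table to the right of the shaker. Origin: centre of its underside, z up.
- shaker: Bench shaker, fixed to the table: white housing 260 mm deep (x), 280 mm wide (y), turned up to 0.2 rad. Origin: centre of its underside on the table; x points from its front to its back, y to its left (robot view), z up. Rear part 55 mm high carries an aluminium platform with rubber mat, top z = 70 mm, x -35 to 115, y -125 to 125 mm. Front ledge (x below -60 mm) 22 mm high, under the start bar.
- fence (a point): Middle of the foot of the fixed fence's face, on the platform: shaker frame x = 40, y = 75, z = 70 mm. Fence: upright aluminium plate 60 mm long in x (10 to 70 mm), 35 mm tall (top z = 105 mm), facing -y, towards the clamp jaw.
- bay (a point): Where the jar's underside can be set down: a point on the platform mat in the shaker's frame x = 40, y = 35, z = 70 mm, 40 mm from the fence's face. The jar counts as in the bay within 20 mm of this point in x, between jaw and fence.
- clamp (a joint): Slide of the clamp jaw along the shaker's +y, in m. The gap from jaw face to fence face is 0.135 minus the value, so the 52 mm jar is held at about 0.083. It starts at 0 to 0.025 (open), moves against about 2 N of friction and stays where it is left. Jaw plate 60 mm long in x (10 to 70 mm), 8 mm thick, top at z = 105 mm.
- clamp_post (a point): Top centre of the jaw's dark steel square post, 18 x 18 mm (sides along the shaker's x and y), rising 50 mm from z = 71 to 121 mm, its axis 35 mm behind (-y of) the jaw's face, at x = 40 mm. It can be pinched from above or pushed.
- bar_mid (a point): Centre of the top face of the start bar: a flat steel bar 260 mm long (along the shaker's y), 36 mm wide, 10 mm thick, on the front of the shaker; this point is at x = -90, y = 0, z = 52 mm in the shaker's frame when up. Pressed down here it travels 8 mm to its stop; it springs back when let go. It needs about 2.5 N to start and 10 N at the stop.
- bar_left_end (a point): Middle of the bar's top face at its left end (+y of the shaker), 130 mm from bar_mid.
- bar_right_end (a point): Middle of the bar's top face at its right end (-y of the shaker), 130 mm from bar_mid.
- start_bar (a joint): Swing of the start bar about its rear long edge, 25 mm behind bar_mid, in rad: 0 up, 0.32 fully down (about 25 mm x value of travel at bar_mid). Spring-returned.
- bar_pad (a joint): Sideways tip of the start bar, in rad: 0 is even, positive means the left end is higher, range -0.045 to 0.045; the ends differ in height by 260 mm x value. The bar rides on springs at its ends: pressed away from its middle, the near end goes down further (at 10 N about 0.0063 rad for every 10 mm off-centre).
- water_cup: Bystander: milky tapered cup with a red lid, 105 mm tall, 78 mm across the lid. Origin: centre of its underside.
- dish: Bystander: lilac square dish with sloping sides, about 160 mm across, 45 mm tall. Origin: centre of its underside.
- wash_bottle: Bystander: milky bottle, 84 mm in diameter, 200 mm tall. Origin: centre of its underside.
Not all that is in view belongs to the job. Several things look just like the jar: the one meant starts nearest to the robot's base.

How it is judged:
By the outcome, as a careful person would: the job done as asked, in the order asked, and still so for the second after the job is handed in, with the robot touching nothing.
It also fails if it takes over 61 s, if anything falls off the work surface, if the arm or the gripper's body presses on something with over 40 N, if the wrist force passes 120 N, or if a joint passes its speed limit or range.

## Working session

There is one attempt and no reset: what is moved stays moved. The work goes in short steps, each a Python script; the robot and the scene stay as the last script left them, time stands still between calls to the robot, and variables do not carry over. Pictures are saved under pics/ and viewed, at most 10 in all, crops included, and the job is handed in when it is done.

```bash
mkdir -p pics; ls; cat > h.py <<'E'
import numpy as np, cv2
from cell import env, planner, capture, job_done, find_in
from scipy.spatial.transform import Rotation as Rn
def world(c, uv, z=None, d=None):
    """pixel -> world, by depth (default: median 5x5), or on the plane z"""
    K=c["camera_matrix"]; R=np.array(c["R"]); t=np.array(c["t"])
    m=[(uv[0]-K[0][2])/K[0][0],(uv[1]-K[1][2])/K[1][1]]; m=np.array(m); s=m.copy()
    for _ in range(20): s=m/(1+c["k1"]*(s@s))
    ray=np.array([s[0],s[1],1.])
    o=-R.T@t; w=R.T@ray
    if z is not None: return o+w*(z-o[2])/w[2]
    if d is None:
        u,v=int(round(uv[0])),int(round(uv[1])); p=c["range_z"][max(0,v-2):v+3,max(0,u-2):u+3]; p=p[p>0]
        if not len(p): return np.full(3,np.nan)
        d=np.median(p)
    return o+w*d
def cloud(c):
    K=c["camera_matrix"]; v,u=np.mgrid[0:480,0:640]
    m=np.stack([(u-K[0][2])/K[0][0],(v-K[1][2])/K[1][1]],-1).astype(float); s=m.copy()
    for _ in range(20): s=m/(1+c["k1"]*(s**2).sum(-1,keepdims=True))
    P=np.concatenate([s,np.ones((480,640,1))],-1)*c["range_z"][...,None]
    W=(P-np.array(c["t"]))@np.array(c["R"]); W[c["range_z"]<=0]=np.nan
    return W
def project(c,X):
    p=np.array(c["R"])@X+c["t"]; s=p[:2]/p[2]; s=s*(1+c["k1"]*(s@s)); K=c["camera_matrix"]
    return np.array([K[0][0]*s[0]+K[0][2],K[1][1]*s[1]+K[1][2]])
def save(c,n): cv2.imwrite("pics/%s.png"%n, c["img"][:,:,::-1])
def down(yaw):
    """tool z down, tool y (closing line) at angle yaw from world x"""
    y=np.array([np.cos(yaw),np.sin(yaw),0]); z=np.array([0,0,-1.]); x=np.cross(y,z)
    return Rn.from_matrix(np.stack([x,y,z],1)).as_rotvec()
E
python3 - <<'E'
from h import *
np.set_printoptions(precision=1,suppress=True)
o=env.get_obs(); print(o["clock"],o["eef_rot"],env.grip_point_offset)
for n in("top","side"):
    c=capture(n); save(c,n+"0")
    for q in("jar","shaker","fence","clamp_post","bar_mid","bar_left_end","bar_right_end","water_cup","dish","wash_bottle"):
        for r in find_in(q,n)[:5]: print(n,q,round(r["score"],2),np.array(r["xy"]),world(c,r["xy"]))
E
```

```text
pics
0.0 [-0.7 -3.1  0. ] 18.700000000000003
top jar 0.93 [339.7 141.8] [823.9   1.2  74.8]
top jar 0.89 [353.  169.6] [759.3 -26.7  74.7]
top jar 0.86 [474.3 234.8] [ 605.8 -290.1   74.8]
top jar 0.76 [518.  216.8] [ 643.4 -389.2   74.6]
top shaker 0.89 [276.3 253.5] [575.7 149.1  70.3]
top fence 0.61 [277.1 254.9] [572.5 147.3  70.3]
top clamp_post 0.84 [307.1 229.8] [626.3  79.3  75.2]
top clamp_post 0.48 [284.2 292.7] [488.  134.7  51.2]
top bar_mid 0.74 [279.5 295.8] [481.4 145.2  52.5]
top bar_left_end 0.83 [285.4 294.7] [483.5 132.   51.9]
top bar_left_end 0.53 [143.2 341.8] [379.9 470.3   5.7]
top bar_left_end 0.21 [280.2 292.7] [488.3 143.6  52. ]
top bar_left_end 0.2 [307.9 230.5] [624.7  77.6  75. ]
top bar_right_end 0.79 [285.7 294.9] [483.  131.4  51.6]
top water_cup 0.78 [500.1 311.4] [ 439.9 -324.9  104.8]
top water_cup 0.41 [277.5 253.2] [576.3 146.4  69.9]
top dish 0.62 [143.8 342.1] [379.2 468.9   5.6]
top wash_bottle 0.56 [120.  238.7] [611.4 467.2 138.6]
side jar 0.95 [386.9 277.9] [757.4 -54.4  63.3]
side jar 0.89 [338.1 359.4] [ 588.5 -310.4   75.8]
side jar 0.78 [408.7 264.6] [827.4 -17.6  69.1]
side jar 0.75 [368.5 397.8] [ 648.5 -421.    71.4]
side shaker 0.81 [317.6 246. ] [572.6  84.7  72.1]
side fence 0.93 [313.2 247.1] [559.3  84.3  69.3]
side clamp_post 0.87 [330.6 237.6] [610.9  71.1 117.4]
side bar_mid 0.95 [286.4 241.8] [480.5 131.7  52.7]
side bar_left_end 0.64 [286.3 243.1] [479.9 126.6  52.5]
side bar_right_end 0.87 [288.1 241.5] [485.8 131.8  53.3]
side water_cup 0.88 [275.9 376.9] [ 433.4 -355.9   99.5]
side water_cup 0.47 [331.3 244.4] [612.2  68.8  90.8]
side water_cup 0.17 [320.4 157.8] [616.8 455.7 110.5]
side dish 0.83 [254.5 183.5] [381.4 472.5   7.5]
side wash_bottle 0.78 [319.8 157.8] [614.8 455.9 110.6]
```

```bash
python3 - <<'E'
from h import *
np.set_printoptions(precision=3,suppress=True)
c=capture("top"); save(c,"top1"); W=cloud(c)
x,y,z=W[...,0],W[...,1],W[...,2]
box=(x>380)&(x<780)&(y>-60)&(y<360)
def rect(m,n):
    m=cv2.morphologyEx(m.astype(np.uint8),cv2.MORPH_OPEN,np.ones((2,2)))
    k,l,s,ce=cv2.connectedComponentsWithStats(m); i=1+np.argmax(s[1:,4]); P=W[l==i]
    (cx,cy),(w,h),a=cv2.minAreaRect(P[:,:2].astype(np.float32)); print(n,len(P),(cx,cy),(w,h),a,np.median(P[:,2]))
rect(box&(abs(z-52)<3.5),"bar"); rect(box&(abs(z-70)<5),"platform")
for n,lo,hi in(("z95-110",95,112),("z113-125",113,127)):
    m=box&(z>lo)&(z<hi)
    k,l,s,ce=cv2.connectedComponentsWithStats(m.astype(np.uint8))
    for i in range(1,k):
        if s[i,4]>4: P=W[l==i]; print(n,s[i],P.mean(0),P.min(0),P.max(0))
for q in [(474.3,234.8)]:
    p=world(c,q); m=(np.hypot(x-p[0],y-p[1])<45)&(abs(z-75)<4); print("jar",W[m].mean(0),m.sum(),cv2.minEnclosingCircle(W[m][:,:2].astype(np.float32)))
I=cv2.resize(c["img"][130:340,90:550],None,fx=1.73,fy=1.73)
cv2.imwrite("pics/crop1.png",I[:,:,::-1])
E
```

```text
bar 1704 (481.4864501953125, 139.9347381591797) (31.39091682434082, 265.2310791015625) 8.133050918579102 nan
platform 6258 (581.69140625, 267.97515869140625) (158.9739227294922, 0.0) 11.979607582092285 nan
z95-110 [297 218   8  28 106] [619.876  93.342 105.16 ] [590.55   86.283  95.54 ] [649.434  99.865 109.67 ]
z95-110 [233 227   7  28 124] [603.667 232.495 103.468] [574.984 225.821  95.059] [633.96  238.902 110.759]
z95-110 [312 234   5   1   5] [614.286  63.996 100.675] [614.015  59.722  95.55 ] [614.629  68.259 104.985]
z113-125 [310 225  10   9  73] [623.319  62.823 120.587] [614.643  53.142 115.461] [631.889  72.024 125.391]
jar [ 602.237 -296.121   74.885] 416 ((602.002197265625, -296.5036926269531), 26.286680221557617)
```

View pics/crop1.png

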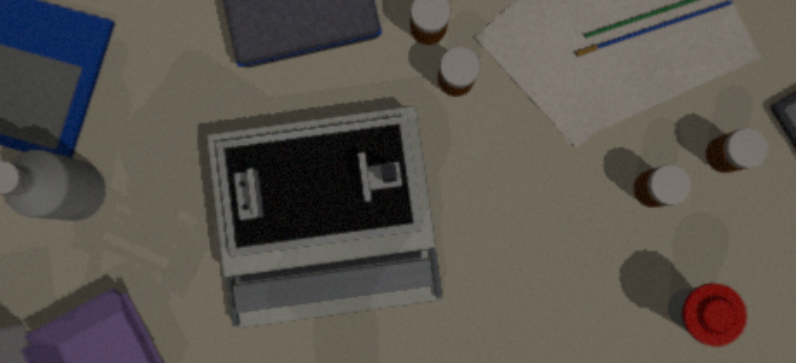

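View pics/side0.png

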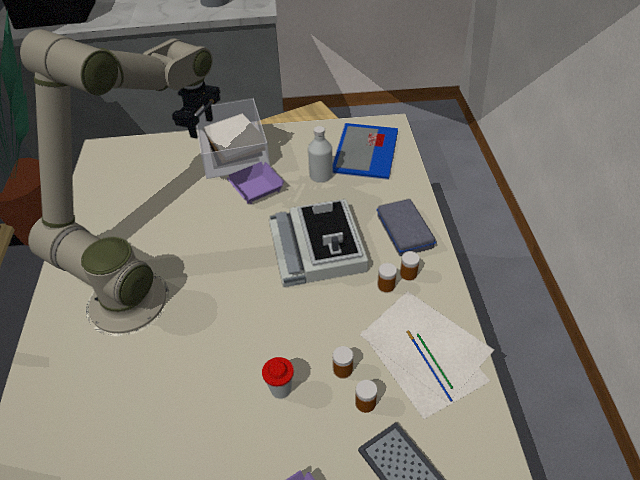

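Look-alikes for the jar in the top view, with distance from the base: (474,235) at 671 mm, (518,217) at 752, (353,170) at 760 and (340,142) at 824. I choose (474,235), next to the red-lidded cup. First comes a closer look at the shaker on the way over, then a close crop of the jar.

```bash
python3 - <<'E'
from h import *
np.set_printoptions(precision=3,suppress=True)
env.move_pose([520,140,330],down(0.13+np.pi/2) ); print(env.get_obs()["clock"],env.get_obs()["joint_positions"])
c=capture("wrist"); save(c,"w1"); W=cloud(c); np.save("w1.npy",W)
x,y,z=W[...,0],W[...,1],W[...,2]; box=(x>380)&(x<780)&(y>-60)&(y<360)
for n,lo,hi in(("bar",49,55),("plat",67,73),("z100",99,110),("post",117,126)):
    m=cv2.morphologyEx((box&(z>lo)&(z<hi)).astype(np.uint8),cv2.MORPH_OPEN,np.ones((3,3)))
    k,l,s,ce=cv2.connectedComponentsWithStats(m)
    for i in range(1,k):
        if s[i,4]>150: P=W[l==i]; print(n,s[i],P.mean(0),cv2.minAreaRect(P[:,:2].astype(np.float32)))
E
```

```text
2.85 [ 0.044  0.312  1.141  0.     1.688 -1.657]
bar [ 207  144  235   36 7495] [483.918 139.98   52.249] ((484.1092224121094, 140.42724609375), (36.223663330078125, 260.19891357421875), 6.403375148773193)
plat [  214   217   218   118 18592] [609.768 154.398  70.36 ] ((615.6537475585938, 154.40472412109375), (146.27169799804688, 247.8369903564453), 7.318058490753174)
z100 [261 261  10  54 450] [618.356  94.314 105.978] ((619.924072265625, 94.07935333251953), (59.922550201416016, 8.245824813842773), 6.463756084442139)
z100 [390 263  13  54 457] [603.268 232.426 104.888] ((604.4700317382812, 233.1833953857422), (60.16340637207031, 8.605502128601074), 6.711519718170166)
post [224 285  19  18 304] [622.953  63.483 121.115] ((623.5762939453125, 63.235595703125), (18.203027725219727, 18.030277252197266), 7.9820237159729)
```

View pics/w1.png

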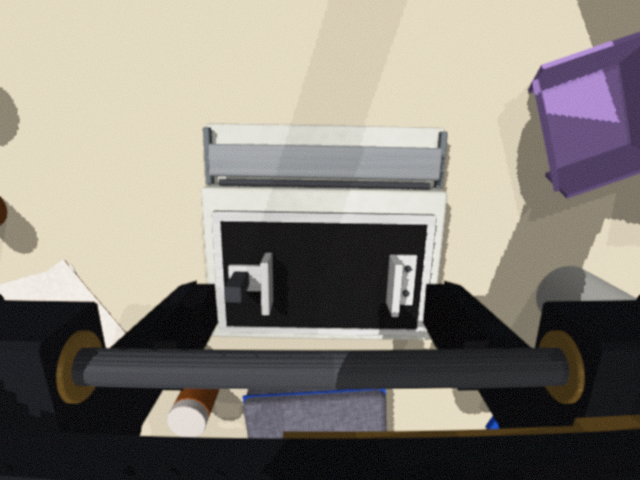

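The wrist view shows the whole shaker: bar around (325,162), jaw and post around (250,285), fence around (402,285). The fit puts yaw at about 0.113, bar_mid at (484,140) and the clamp at about 0.003. Now for the jar.

```bash
cat >> h.py <<'E'
YAW=0.1126; XH=np.array([np.cos(YAW),np.sin(YAW),0]); YH=np.array([-np.sin(YAW),np.cos(YAW),0])
ORG=np.array([484.1,140.4,0])+90*XH
def sh(x,y,z): return ORG+x*XH+y*YH+np.array([0,0,z])
E
python3 - <<'E'
from h import *
np.set_printoptions(precision=3,suppress=True)
for k in(0,1): print(k,[planner.ik(p,down(YAW+k*np.pi)) for p in([602,-296,29],sh(40,45,99),sh(40,45,180))])
a=min((0,1),key=lambda k:abs(planner.ik([602,-296,240],down(YAW+k*np.pi))[5]))
print(a)
env.move_pose([602,-296,240],down(YAW+a*np.pi)); print(env.get_obs()["clock"])
c=capture("wrist"); save(c,"w2"); W=cloud(c)
for r in find_in("jar","wrist"): print(r["score"],r["xy"],world(c,r["xy"]))
m=(np.hypot(W[...,0]-602,W[...,1]+296)<45)&(abs(W[...,2]-75)<3); print(m.sum())
if m.sum()>50: print(W[m].mean(0),cv2.minEnclosingCircle(W[m][:,:2].astype(np.float32)))
E
```

```text
0 [array([-0.633,  0.781,  1.193, -0.   ,  1.168, -0.746]), array([ 0.133,  0.656,  1.23 , -0.   ,  1.256,  0.02 ]), array([ 0.133,  0.582,  1.122, -0.   ,  1.438,  0.02 ])]
1 [array([-0.633,  0.781,  1.193, -0.   ,  1.168,  2.396]), None, None]
0
4.5583
0.88 [348.8, 310.5] [ 639.863 -379.226   75.504]
0.76 [320.5, 212.0] [ 603.959 -291.486   75.492]
2826
[ 602.371 -295.526   75.337] ((602.5362548828125, -296.4265441894531), 25.966083526611328)
```

View pics/w2.png

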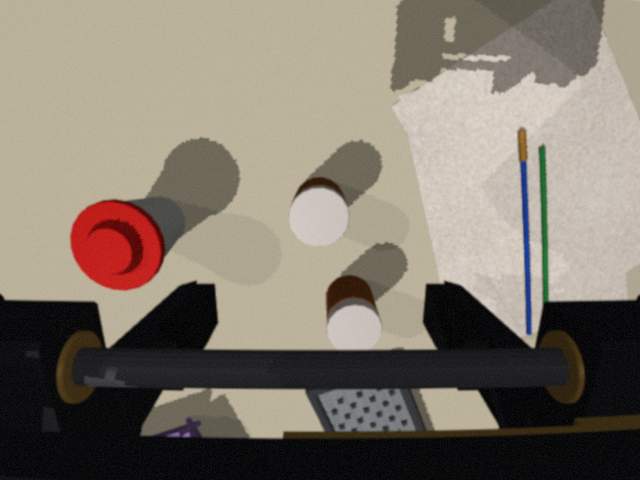

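The wrist view shows the chosen jar at (319,215), beside the red-lidded cup at (118,245), and the farther jar at (354,325). It measures (602.5, -296.4), which agrees with the top view. Now I grasp and place it.

```bash
python3 - <<'E'
from h import *
np.set_printoptions(precision=1,suppress=True)
def st(s): o=env.get_obs(); print(s,round(o["clock"],2),o["position"],o["gripper_width"],o["grasp_force"],o["ft_force"])
env.move_straight([602.5,-296.4,60],200)
print(env.move_straight([602.5,-296.4,29],80,max_force=8)); st("down")
env.close(); st("closed")
env.move_straight([602.5,-296.4,185],200); st("lift")
env.move_pose(sh(40,45,185),down(YAW)); st("over")
env.move_straight(sh(40,45,115),150)
print(env.move_straight(sh(40,45,97),25,max_force=4)); st("placed")
c=capture("wrist"); save(c,"w3"); c=capture("side"); save(c,"s3")
cv2.imwrite("pics/s3c.png",cv2.resize(c["img"][180:310,240:400],None,fx=4,fy=4)[:,:,::-1])
E
```

```text
False
down 6.24 [ 602.5 -296.4   28.7] 88.07970279322538 0.0 [-0.7  0.2  0.1]
closed 6.88 [ 602.4 -296.4   29.2] 51.24732478168758 29.999781427904963 [-1.9 -0.5  1.6]
lift 7.82 [ 602.  -296.1  183.4] 51.248610168957136 29.999870778992772 [-0.1  0.6 -2.8]
over 9.62 [608.7 198.6 184.9] 51.27337052950491 29.99972560442984 [ 0.4 -0.3 -3. ]
True
placed 10.85 [608.1 199.7  99.1] 51.465880755002914 29.999859016388655 [-1.3 -0.3  4.4]
```

View pics/s3c.png

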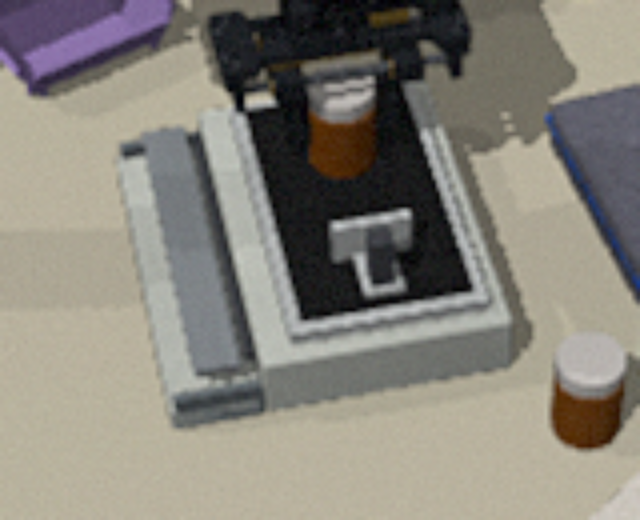

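Side crop: the jar stands upright on the mat at about (343,140), next to the fence, and the jaw at (370,240) is open. Release it, pinch the post and slide.

```bash
python3 - <<'E'
from h import *
np.set_printoptions(precision=1,suppress=True)
def st(s): o=env.get_obs(); print(s,round(o["clock"],2),o["position"],(Rn.from_euler("z",-YAW).apply(o["position"]-ORG)),o["gripper_width"],o["grasp_force"],o["ft_force"])
env.open_jaws(); st("open")
env.move_straight(sh(40,45,200),200)
env.move_straight(sh(40,-92.3,200),200)
env.move_straight(sh(40,-92.3,125),150)
print(env.move_straight(sh(40,-92.3,96),50,max_force=8)); st("at post")
env.close(); st("pinched")
env.move_straight(sh(40,-30,96),60,max_force=15); st("mid")
print(env.move_straight(sh(40,-5,96),15,max_force=10)); st("snug")
c=capture("side"); save(c,"s4")
cv2.imwrite("pics/s4c.png",cv2.resize(c["img"][180:310,240:400],None,fx=4,fy=4)[:,:,::-1])
E
```

```text
open 11.64 [607.5 199.6  98.1] [39.3 45.  98.1] 87.8787538788608 0.0 [-1.3  0.2  0.1]
False
at post 14.52 [623.8  63.3  96.1] [ 40.1 -92.3  96.1] 88.09840439099058 0.0 [-0.5  0.2  0.4]
pinched 15.57 [622.5  63.2  96. ] [ 38.9 -92.3  96. ] 17.59488715900679 29.98675618087873 [-5.9 -1.6  2.6]
mid 16.77 [615.5 125.3  95.9] [ 38.8 -29.7  95.9] 17.711554391796597 29.986408080440015 [-5.5  0.2  3.3]
True
snug 17.97 [613.4 143.4  95.9] [ 38.8 -11.5  95.9] 17.950265864805633 29.99515929375775 [-0.5 -1.3  4.3]
```

View pics/s4c.png

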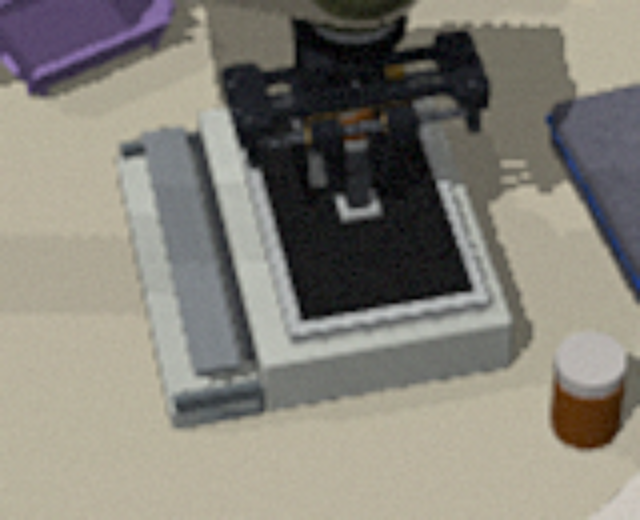

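Snug: the slide stopped at post y = -11.5, so the clamp is at about 0.083. Release, check from near, and go to the bar.

```bash
python3 - <<'E'
from h import *
np.set_printoptions(precision=1,suppress=True)
env.open_jaws(); env.move_straight(sh(38.8,-11.5,215),150)
o=down(YAW+np.pi/2)
env.move_pose(sh(-60,0,300),o)
c=capture("wrist"); save(c,"w5"); W=cloud(c)
x,y,z=W[...,0],W[...,1],W[...,2]; box=(x>380)&(x<780)&(y>-60)&(y<360)
for n,lo,hi in(("bar",49,55),("z100",99,110),("post",117,126),("jar",142,149)):
    m=cv2.morphologyEx((box&(z>lo)&(z<hi)).astype(np.uint8),cv2.MORPH_OPEN,np.ones((3,3)))
    k,l,s,ce=cv2.connectedComponentsWithStats(m)
    for i in range(1,k):
        if s[i,4]>150:
            r=cv2.minAreaRect(W[l==i][:,:2].astype(np.float32)); p=Rn.from_euler("z",-YAW).apply(np.r_[r[0],0]-ORG); print(n,s[i,4],p[:2],r,np.median(z[l==i]))
print(env.get_obs()["clock"])
E
```

```text
bar 8555 [-89.8   0. ] ((484.2637634277344, 140.4298095703125), (35.47603225708008, 260.12677001953125), 6.3892388343811035) 52.28916335746385
z100 298 [28.4 78.7] ((592.9267578125, 231.93228149414062), (36.826438903808594, 8.383257865905762), 6.2300848960876465) 105.2176475029188
z100 481 [39.6 19.3] ((610.6985473632812, 174.13705444335938), (59.559837341308594, 9.003280639648438), 7.02057409286499) 106.34956324432842
z100 179 [20.4 43.9] ((588.8865966796875, 196.43743896484375), (10.049880027770996, 39.76122283935547), 19.946632385253906) 104.4050454975743
post 158 [20.4 42.2] ((589.087158203125, 194.76828002929688), (8.344433784484863, 37.42596435546875), 23.138837814331055) 121.58640204741305
post 324 [ 40.1 -12. ] ((614.6785278320312, 143.1154327392578), (18.288230895996094, 16.34603500366211), 6.211059093475342) 121.20963196954466
jar 2284 [39.  48.8] ((606.7654418945312, 203.4099578857422), (47.101539611816406, 51.46791076660156), 6.839947700500488) 145.4121370410935
21.5167
```

View pics/w5.png

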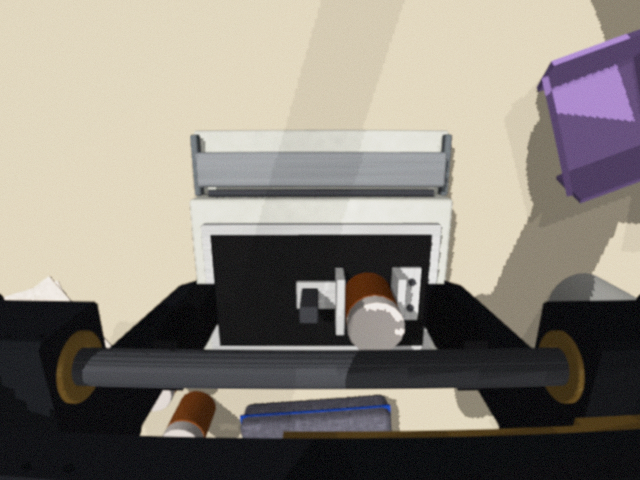

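The jar is upright between jaw (340,300) and fence (406,292), at shaker (39, 48.8), with the jaw face at 23; it is held. The bar at (322,168) is level, with its middle where I had it. Now press.

```bash
python3 - <<'E'
from h import *
np.set_printoptions(precision=1,suppress=True)
def st(s): o=env.get_obs(); print(s,round(o["clock"],2),(Rn.from_euler("z",-YAW).apply(o["position"]-ORG)),o["gripper_width"],o["ft_force"])
env.close()
env.move_straight(sh(-90,0,70),150); st("above")
print(env.move_straight(sh(-90,0,36),20,max_force=16)); st("down")
for _ in range(3): env.hold(0.25); st("hold")
c=capture("top"); W=cloud(c); save(c,"t6")
for s in(-1,1):
    for yy in(100,120):
        print(s*yy,world(c,project(c,sh(-90,s*yy,44)))[2])
E
```

```text
above 24.52 [-89.7  -0.   70.5] 0.4150831810501561 [-0.1 -0.1 -0.8]
True
down 25.62 [-91.2  -0.   47.5] 0.41016420910357476 [-3.8 -0.8 13.1]
hold 25.88 [-91.2   0.   47.9] 0.4502059410648251 [-2.9 -1.8 12. ]
hold 26.12 [-91.2   0.   48. ] 0.3341458415387177 [-3.  -0.7 12.5]
hold 26.38 [-91.2  -0.   47.9] 0.8306875684785568 [-3.8  0.1 12.9]
-100 44.798840616026496
-120 45.37840566235968
100 345.5323464836358
120 347.87720731640127
```

The fingertip's rear edge bears nearer the hinge, so 12.5 N may fall just short of the stop. Press further before letting go.

```bash
python3 - <<'E'
from h import *
np.set_printoptions(precision=1,suppress=True)
def st(s): o=env.get_obs(); print(s,round(o["clock"],2),(Rn.from_euler("z",-YAW).apply(o["position"]-ORG)),o["ft_force"])
p=env.get_obs()["position"]
print(env.move_straight(np.r_[p[:2],36],12,max_force=13)); st("deeper")
for _ in range(3): env.hold(0.25); st("hold")
c=capture("side"); save(c,"s7")
for yy in(-120,-90,-60,60,90,120): print(yy,world(c,project(c,sh(-90,yy,44)))-sh(-90,yy,44))
E
```

```text
True
deeper 26.83 [-91.3  -0.   46.8] [-4.9 -0.6 14. ]
hold 27.08 [-91.3  -0.   47. ] [-3.6 -0.7 13.7]
hold 27.33 [-91.3   0.   47. ] [-4.1  0.1 14. ]
hold 27.58 [-91.3   0.   47. ] [-4.  -2.3 14.5]
-120 [ 0.  -2.1  2.4]
-90 [ 0.  -2.1  2.4]
-60 [ 0.1 -3.6  4. ]
60 [   3.  -105.1  104.5]
90 [   4.  -129.7  125.9]
120 [   5.2 -160.3  152. ]
```

```bash
python3 - <<'E'
from h import *
np.set_printoptions(precision=1,suppress=True)
p=env.get_obs()["position"]; z=p[2]
for i in range(10):
    z-=0.7; env.move_straight(np.r_[p[:2],z],8); env.hold(0.1); o=env.get_obs(); print(round(o["clock"],2),round(z,1),o["position"][2],o["ft_force"])
    if o["ft_force"][2]>24: break
env.hold(0.7); o=env.get_obs(); print(round(o["clock"],2),o["position"],o["ft_force"])
c=capture("side"); save(c,"s8"); W=cloud(c)
cv2.imwrite("pics/s8c.png",cv2.resize(c["img"][180:310,240:400],None,fx=4,fy=4)[:,:,::-1])
for yy in(-120,-90,-60): print(yy,world(c,project(c,sh(-90,yy,44)))-sh(-90,yy,44))
E
```

```text
27.98 46.3 47.21096006134166 [-4.5 -1.  13.9]
28.33 45.6 46.67236207915827 [-5.5 -0.1 16. ]
28.68 44.9 46.460327985574395 [-6.7 -1.1 21.8]
29.03 44.2 46.24920988928151 [-8.8 -1.6 27.4]
29.73 [482.9 140.3  46.3] [-8.5 -1.8 27.5]
-120 [ 0.  -1.9  2.3]
-90 [ 0.  -2.6  3. ]
-60 [ 0.1 -2.8  3.1]
```

View pics/s8c.png

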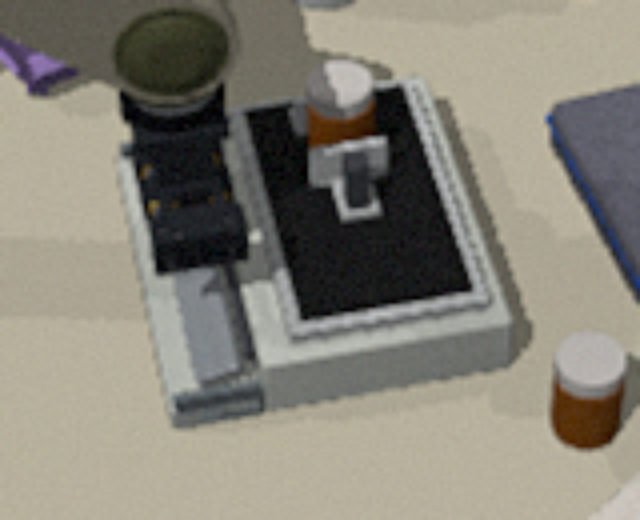

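The stop is reached: the force climbs steeply past 16 N with almost no travel, and it was held for over 0.7 s. The crop shows the bar tilted down evenly and the jar still clamped at (343,105). Let the bar up.

```bash
python3 - <<'E'
from h import *
np.set_printoptions(precision=1,suppress=True)
env.move_straight(sh(-91,0,70),60); env.move_straight(sh(-60,0,300),200); env.hold(0.3)
c=capture("wrist"); W=cloud(c)
for yy in(-120,0,120): print("bar",yy,world(c,project(c,sh(-90,yy,52)))[2])
z=W[...,2]; m=(np.hypot(W[...,0]-606.8,W[...,1]-203.4)<40)&(z>142)&(z<149); print("jar",m.sum(),W[m].mean(0))
c=capture("top")
for q in("water_cup","dish","wash_bottle"): print(q,[(np.array(r["xy"]),round(r["score"],2)) for r in find_in(q,"top")[:1]])
print(env.get_obs()["clock"]); job_done()
E
```

```text
bar -120 52.452066162362485
bar 0 52.47636142300007
bar 120 52.38949002374915
jar 8 [583.4 200.9 143.3]
water_cup [(array([502.2, 312.5]), 0.61)]
dish [(array([141.8, 340.9]), 0.62)]
wash_bottle [(array([117.8, 240.5]), 0.78)]
32.225
the job is handed in; nothing more can be done
```

The job is handed in at 32 s. The jar is clamped upright between jaw and fence, the start bar was pressed to its stop, held about 0.7 s and sprang back level, and the cup, dish and bottle were not moved. The last jar check read too few points (probably hidden by the closed fingers), so the last clear sight of it clamped is the picture taken during the press.

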